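Load two specimen holders into the lab loading tray

TASK

Two complete specimen holders, the ones with both a round well and a tongue, stand on edge in the white compartmented rack. Load each into one of the two free outer lanes of the grey loading tray: lying flat with the well up, nose pushed fully home under the lip against the stop, tongue sticking out of the open front. Leave the plate without a well and the plate without a tongue standing in the rack, the holder already in the middle lane, and everything else on the bench where they are.

Things in the scene. Friction and masses are not known exactly. Their poses are not given: they have to be found in the camera images.
- holder_a: Aluminium holder: plate 48 x 40 x 10 mm, round well collar (24 mm dia, 5 mm high) centred on one broad face, tongue on one short edge. Starts standing on a long edge in a rack bay. Origin: centre of that 48 x 10 mm edge. +x to the tongue (plate x -24..24, tongue 24..49 at z 11..29); +y out of the well face (plate y -5..5, collar 5..10 round x 0, z 20); +z up while standing. About 70 g.
- holder_b: Second holder, identical in shape and axes to holder_a; the two are interchangeable.
- holder_a_tongue (a point): Centre of this holder's flat tongue (18 mm wide, 25 mm long, 10 mm thick), at (36.5, 0, 20) mm in the holder's frame, mid thickness; axes as the holder's.
- holder_b_tongue (a point): Centre of this holder's flat tongue (18 mm wide, 25 mm long, 10 mm thick), at (36.5, 0, 20) mm in the holder's frame, mid thickness; axes as the holder's.
- holder_a_nose (a point): Middle of the short edge at the far end from the tongue, on the back face (the face without the well): local (-24, -5, 20) mm; axes as the holder's.
- holder_b_nose (a point): Middle of the short edge at the far end from the tongue, on the back face (the face without the well): local (-24, -5, 20) mm; axes as the holder's.
- rack: White fixed rack 135 (x) x 221 (y) mm, floor 5 mm thick; outer walls and three dividers reach 18 mm above the table, 5 mm thick. Four bays along y, centred at y -81, -27, 27, 81 mm, about 50 mm wide, one plate standing in each, broad faces towards +y or -y. Origin: centre of underside.
- tray: Grey painted loading tray, fixed, three lanes side by side along its y, 164 mm wide, 58 mm long (x -16..42 mm), 27.5 mm high at the stop. Origin on the table, on the middle lane's centre line, 30 mm before the stop; +x towards the stop, open front at -x. The lanes are 52 mm apart; the middle one is occupied.
- lane_left (a point): Left (tray +y) free lane: point on the lane floor (6 mm above the table), on its centre line at the foot of the stop; +x into the stop. A home holder has its nose point here. Lane 46 mm wide between ribs 8 mm high, ribs start 38 mm and floor 46 mm before the stop, so the tongue overhangs. Lip: juts 9 mm from the stop, underside 15.5 mm and top 21.5 mm above the lane floor.
- lane_right (a point): Right (tray -y) free lane: point on the lane floor (6 mm above the table), on its centre line at the foot of the stop; +x into the stop. A home holder has its nose point here. Lane 46 mm wide between ribs 8 mm high, ribs start 38 mm and floor 46 mm before the stop, so the tongue overhangs. Lip: juts 9 mm from the stop, underside 15.5 mm and top 21.5 mm above the lane floor.
- mat: Black rubber mat 160 (x) x 130 (y) x 3 mm, fixed flat on the table between rack and tray, always clear at the start: a place to put things down. Origin: centre of underside.
- blank: Bystander in the rack: plate with tongue but no well, otherwise like a holder, same origin and axes. Leave it standing.
- cover: Bystander in the rack: plate with well but no tongue, otherwise like a holder, same origin and axes. Leave it standing.
- loaded: Bystander: a third holder already lying in the tray's middle lane, well up. Origin: centre of the plate's underside; +x towards its tongue, z up.
- bottle: Amber bottle, 48 mm diameter, 85 mm high, standing beyond the mat. Origin: centre of underside.
- vial: Small glass vial with a white cap, 28 mm diameter, 45 mm high, in front of the rack. Origin: centre of underside.
- meter: White handheld meter lying on its back in front of the tray, 160 (x) x 85 (y) x 36 mm. Origin: centre of underside.
- spatula: Thin steel lab spatula lying on the bench beyond the mat, 175 mm long along its x, 7 mm high.
- dish: Small glass dish, 60 mm diameter, 15 mm high, between mat and tray. Origin: centre of underside.
Not all that is in view belongs to the job. There is more than one size of the mat; the job needs the smaller. Leave any black look-alike of the holder_b alone.

How it is judged:
By the outcome, as a careful person would: the job done as asked, in the order asked, and still so for the second after the job is handed in, with the robot touching nothing.
It also fails if it takes over 72 s, if anything falls off the work surface, if the arm or the gripper's body presses on something with over 40 N, if the wrist force passes 120 N, or if a joint passes its speed limit or range.

ROBOT

A 6-joint arm with a two-finger parallel gripper is mounted at the origin on the work surface. World frame = base frame: x ahead of the robot, y to its left, z up, the work surface at z = 0. Lengths are in mm, angles in rad, forces in N, time in s.
With the tool pointing down it reaches from about 350 to 975 mm from the base axis. Payload 7.1 kg.
Tool frame: the origin (TCP) lies at the very end of the fingers, on their centre line; the grasp point (between the pads) lies 19 mm behind it (ctrl.pinch_z is the distance from the TCP to the grasp point, in mm); z points along the fingers, y is the direction in which the jaws open and shut (so a half turn about z gives the same grasp; the last joint's range is limited). The gripper opens to 88 mm and grips with 3 to 60 N. Pads are 20 mm wide; open, the fingers measure 115 mm over their backs; the gripper's body (75 mm by 178 mm) begins 61 mm behind the grasp point.
Start: joints at [1.166, 0.423, 1.63, -0, 1.089, -0.019], TCP at [235.155, 579.057, 222.675] pointing down, gripper open.
Joint ranges: [-3, 3], [-0.9, 2.11], [0.09, 2.58], [-1.31, 4.45], [0.11, 2.69], [-2.54, 2.54]. Speed limits (rad/s): [2.39, 2.39, 3.01, 3.14, 3.14, 3.14].

INTERFACE

Orientations are given as a rotation vector (axis times angle).
In Python, from workcell import ctrl gives the robot as it stands.
- The arm moves only by the shell command python3 -m inch 'ROWS' [OPENING]. ROWS is JSON, a list of rows, each an object with "xyz": the shift along the tool's x, y, z in cm, a list of three; "spin": the turn about the tool's z in degrees. A call has 1 to 20 rows; each row is the pose to reach, as a shift and turn from the pose measured when the call began, along the tool's axes at that moment; what a row does not reach only later rows make up. A row lasts 1/10 s, in which the tool goes at most 50 mm and 8.59 degrees, less where a joint would pass 70% of its speed; a pose out of reach is approached as far as the arm can. A call with a gripper value outside its range is refused whole. OPENING is the closure, from 0 (fully open) to 1 (shut), set as the call begins (- or left out, the last holds). The fingers move at their own pace and stop on an object; the grip force is fixed at half the most. Time passes only in rows, so rows that repeat a pose let the fingers close. It gives the time, the measured TCP pose, the force and the opening at its end, in the units of the state.
- ctrl.get_obs(): the state, without advancing time (a new reading comes with each control period).
- ctrl.get_image(name): name is "scene" or "side" or "wrist"; returns the picture (400x640x3 uint8, red, green, blue); there is no depth.
- ctrl.camera_info(name): a dict with "camera_matrix" (3x3 intrinsics, pixels), "R" (3x3) and "t" (3): a world point X has camera coordinates R X + t; the wrist camera has in their place "hand_eye" (4x4, takes a point from camera to tool coordinates, whose origin is the TCP and whose axes are the flange's). Camera axes: x right, y down, z forward; pixel columns grow to the right and rows downward; lengths in mm; the calibration is good to about 2 mm. A picture is of the moment at which its call begins: read the wrist's pose just before it. camera_info takes no time and is no camera call.
- ctrl.close_job(): hands the job in, once; it reports no verdict.
The state is a dict: "t": time; "qpos": joint angles; "qvel": joint speeds; "joint_torque": joint torques, N m; "ee_pos": TCP position; "orientation": TCP orientation; "ft_force": force on the tool from outside, world axes, zero at the start; "moment": the same for the moment, N m; "width": finger opening in mm.
Only numpy, scipy, OpenCV 4.12 (cv2) and the standard library are available. Lean on these libraries where they do the work, as an engineer would, in place of code of your own. Each camera call takes 0.05 s, during which the arm holds its last target. There are 200 camera calls.

## Working session

There is one attempt and no reset: what is moved stays moved. The work goes in short steps, Python scripts to look and compute and a shell command to move; the robot and the scene stay as the last step left them, time stands still between calls to the robot, and variables do not carry over. Pictures are saved under pics/ and viewed, about 8 in all and at most 12, crops included, and the job is handed in when it is done.

```bash
mkdir -p pics; ls
python3 - <<'E'
from workcell import ctrl
import cv2,numpy as np
o=ctrl.get_obs();print(o)
for n in("scene","side"):
    cv2.imwrite(f"pics/{n}0.png",ctrl.get_image(n)[:,:,::-1]);c=ctrl.camera_info(n);print(n,np.round(c["camera_matrix"],1).tolist(),np.round(-np.array(c["R"]).T@c["t"]),np.round(c["R"],2).tolist())
print(ctrl.camera_info("wrist"))
E
```

```text
pics
{'t': 0.0, 'qpos': array([ 1.16597652e+00,  4.23830393e-01,  1.63069930e+00, -3.09647254e-05,
        1.08859021e+00, -1.90284127e-02]), 'qvel': array([ 0.00033811, -0.00013854, -0.00035217,  0.00057873,  0.00174241,
        0.00051641]), 'joint_torque': array([ 1.83883065e-03, -5.44651365e+01, -2.73660904e+01,  6.46299915e-02,
        2.28585204e-02, -1.36753438e-04]), 'ee_pos': array([234.96214386, 578.54675847, 221.90456539]), 'orientation': array([-6.02169821e-01, -3.08304078e+00,  2.35416736e-03]), 'ft_force': array([-0.1786332 , -0.43289253,  0.29693016]), 'moment': array([-0.0031134 ,  0.0311792 ,  0.04508764]), 'width': 87.71964751422323}
scene [[377.7, 0.0, 319.9], [0.0, 377.7, 200.9], [0.0, 0.0, 1.0]] [971. 378. 949.] [[-0.64, 0.77, 0.01], [0.63, 0.53, -0.57], [-0.44, -0.35, -0.82]]
side [[385.9, 0.0, 321.4], [0.0, 385.9, 200.4], [0.0, 0.0, 1.0]] [326. 862. 632.] [[-0.98, -0.19, 0.02], [-0.12, 0.54, -0.83], [0.15, -0.82, -0.55]]
{'camera_matrix': array([[276.83606279,   0.        , 318.87008986],
       [  0.        , 276.83606279, 200.18870363],
       [  0.        ,   0.        ,   1.        ]]), 'hand_eye': array([[-3.80186837e-04, -9.64352001e-01, -2.64622510e-01,
         7.24213416e+01],
       [ 9.99999910e-01, -4.16679103e-04,  8.17712909e-05,
         3.43773825e-01],
       [-1.89118978e-04, -2.64622455e-01,  9.64352073e-01,
        -1.62635420e+02],
       [ 0.00000000e+00,  0.00000000e+00,  0.00000000e+00,
         1.00000000e+00]])}
```

View pics/scene0.png

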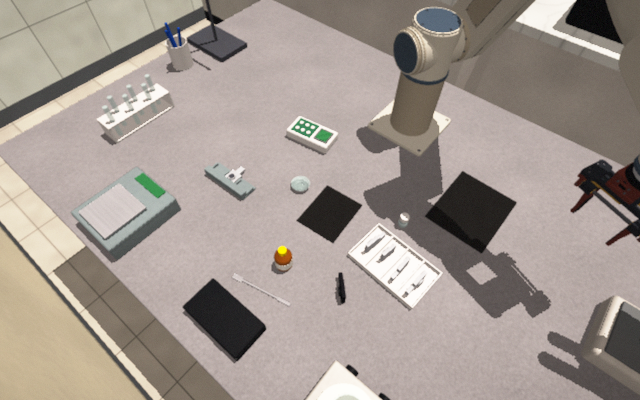

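View pics/side0.png

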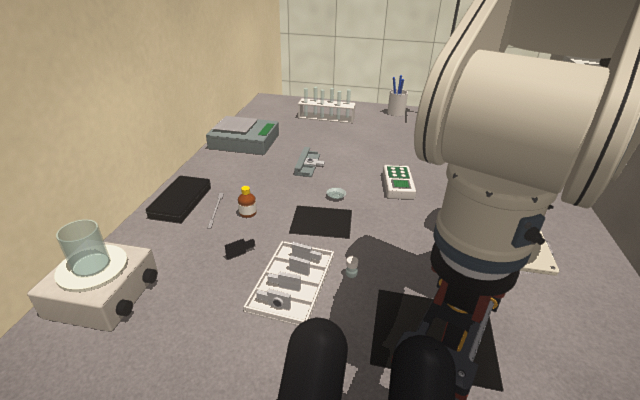

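Rack at scene (395,265), smaller mat (330,213), tray (230,180), middle holder (236,175), and a black look-alike at (341,288). I need crops to see which plates are which.

```bash
cat > h.py <<'E'
import cv2,numpy as np
from workcell import ctrl
from scipy.spatial.transform import Rotation as Ro
def cam(n,o=None):
    c=ctrl.camera_info(n);K=np.array(c["camera_matrix"])
    if n!="wrist": return K,np.array(c["R"]),np.array(c["t"])
    T=np.eye(4);T[:3,:3]=Ro.from_rotvec(o["orientation"]).as_matrix();T[:3,3]=o["ee_pos"]
    M=np.linalg.inv(T@np.array(c["hand_eye"]));return K,M[:3,:3],M[:3,3]
def px2w(C,u,v,z):
    K,R,t=C;d=R.T@np.linalg.solve(K,[u,v,1]);p=-R.T@t;return p+d*(z-p[2])/d[2]
def w2px(C,X):
    K,R,t=C;q=K@(R@np.array(X,float)+t);return q[:2]/q[2]
def tool(o,X):  # world point -> tool coords, mm
    return Ro.from_rotvec(o["orientation"]).as_matrix().T@(np.array(X)-o["ee_pos"])
E
python3 - <<'E'
from h import *
im=cv2.imread("pics/scene0.png");a=cv2.resize(im[220:310,340:450],None,fx=5,fy=5,interpolation=2)
b=cv2.resize(im[155:205,195:260],None,fx=4,fy=4,interpolation=2)
c=np.zeros((450,810,3),np.uint8);c[:,:550]=a;c[:200,550:]=b
s=cv2.imread("pics/side0.png");d=cv2.resize(s[235:325,240:340],None,fx=2.6,fy=2.6);c[210:210+d.shape[0],550:810]=d[:, :260]
cv2.imwrite("pics/c1.png",c[:,:800])
C=cam("scene")
for n,u,v,z in[("rack c left",381,226,18),("rackR",441,271,18),("rackB",413,306,18),("rackL",348,253,18),("mat",333,187,3),("mat",361,209,3),("mat",333,240,3),("mat",298,213,3),("tray",211,166,27),("tray",254,190,6),("dish",300,184,10),("vial",404,219,30),("bottle",283,265,10)]:print(n,u,v,px2w(C,u,v,z).round())
E
```

```text
rack c left 381 226 [424. 166.  18.]
rackR 441 271 [437. 368.  18.]
rackB 413 306 [566. 361.  18.]
rackL 348 253 [553. 146.  18.]
mat 333 187 [394. -32.   3.]
mat 361 209 [405.  83.   3.]
mat 333 240 [541.  85.   3.]
mat 298 213 [537. -52.   3.]
tray 211 166 [ 593. -368.   27.]
tray 254 190 [ 563. -211.    6.]
dish 300 184 [ 456. -115.   10.]
vial 404 219 [369. 207.  30.]
bottle 283 265 [691.  31.  10.]
```

View pics/c1.png

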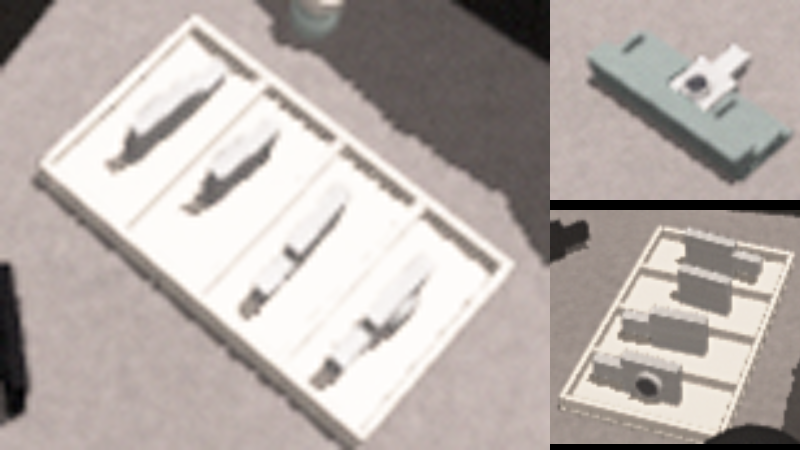

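```bash
python3 -m inch '[{"xyz":[-44,-17,7],"spin":-18},{"xyz":[-44,-17,7],"spin":-18},{"xyz":[-44,-17,7],"spin":-18},{"xyz":[-44,-17,7],"spin":-18},{"xyz":[-44,-17,7],"spin":-18},{"xyz":[-44,-17,7],"spin":-18},{"xyz":[-44,-17,7],"spin":-18},{"xyz":[-44,-17,7],"spin":-18},{"xyz":[-44,-17,7],"spin":-18},{"xyz":[-44,-17,7],"spin":-18},{"xyz":[-44,-17,7],"spin":-18},{"xyz":[-44,-17,7],"spin":-18},{"xyz":[-44,-17,7],"spin":-18},{"xyz":[-44,-17,7],"spin":-18},{"xyz":[-44,-17,7],"spin":-18}]' 0.6
cat > snap.py <<'E'
import sys;from h import *
n,x0,x1,y0,y1,f=sys.argv[1],*map(int,sys.argv[2:7])
o=ctrl.get_obs();np.save(f"pics/{n}.npy",np.r_[o["ee_pos"],o["orientation"]]);im=ctrl.get_image("wrist")[:,:,::-1]
cv2.imwrite(f"pics/{n}_full.png",im);cv2.imwrite(f"pics/{n}.png",cv2.resize(im[y0:y1,x0:x1],None,fx=f,fy=f,interpolation=cv2.INTER_CUBIC))
E
python3 snap.py w1 120 520 0 300 2
```

```text
t: 1.6
ee_pos: [577.9, 256.5, 152.5]
orientation: [-0.11, -3.139, 0.002]
ft_force: [-0.5, -0.1, -0.1]
width: 35.3
```

View pics/w1.png

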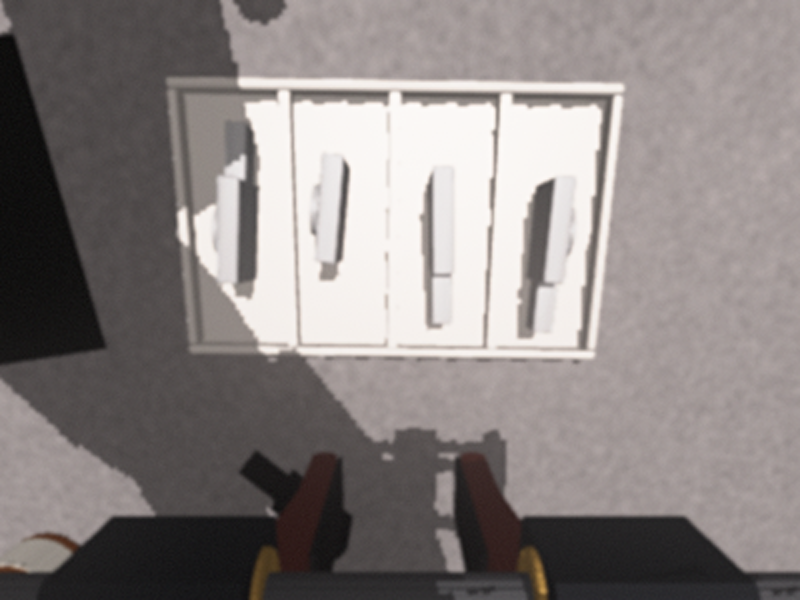

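Bay 1 (crop 229,230) has tongue up and collar left, so it is complete. Bay 2 (330,210) is the cover, with no tongue. Bay 3 (442,245) is the blank, with no collar. Bay 4 (560,230) has tongue down and collar right, so it is complete. I'll take bays 4 and 1.

Run:
```python
from h import *
a=np.load("pics/w1.npy");o={"ee_pos":a[:3],"orientation":a[3:]};C=cam("wrist",o)
P=lambda u,v,z:px2w(C,120+u/2,v/2,z)
for n,(u1,v1),(u2,v2) in[("A nose->tongue",(565,178),(553,283)),("B tongue->nose",(228.5,178),(229.5,283))]:
    p,q=P(u1,v1,45),P(u2,v2,45);d=q-p;print(n,p.round(1),q.round(1),np.linalg.norm(d).round(1),"dir deg",np.degrees(np.arctan2(d[1],d[0])).round(1))
    e=d/np.linalg.norm(d)*23*(1 if n[0]=="A" else -1);g=(p+q)/2+e;g[2]=22
    print(" grasp",g.round(1),"tool shift",tool(o,g).round(1))
R=Ro.from_rotvec(o["orientation"]).as_matrix();print("tool y deg",np.degrees(np.arctan2(R[1,1],R[0,1])))
for c in[(170,82),(622,87),(594,356),(192,350)]:print(P(*c,18).round(1))
C=cam("scene")
p,q=px2w(C,243.7,167.5,11),px2w(C,231.7,176,16);print("loaded tongue,well",p,q,np.degrees(np.arctan2(*(q-p)[1::-1])))
```

```text
A nose->tongue [480.3 340.   45. ] [526.9 334.7  45. ] 46.9 dir deg -6.5
 grasp [526.5 334.8  22. ] tool shift [ 56.8  74.7 130.4]
B tongue->nose [469.5 187.   45. ] [516.1 180.4  45. ] 47.0 dir deg -8.1
 grasp [470. 187.  22.] tool shift [102.8 -76.7 130.6]
tool y deg 85.98959323898386
[421.1 158.   18. ]
[438.6 374.8  18. ]
[569.7 364.4  18. ]
[551.  146.6  18. ]
loaded tongue,well [ 522.81480343 -296.44889366   11.        ] [ 573.41156753 -296.52794221   16.        ] -0.08951451058194458
```

```bash
python3 -m inch '[{"xyz":[5.7,7.5,5],"spin":2.5},{"xyz":[5.7,7.5,8],"spin":2.5},{"xyz":[5.7,7.5,8],"spin":2.5},{"xyz":[5.7,7.5,8],"spin":2.5},{"xyz":[5.7,7.5,8],"spin":2.5},{"xyz":[5.7,7.5,8],"spin":2.5}]'; python3 snap.py w2 120 520 100 400 2
```

```text
t: 2.25
ee_pos: [527.8, 335.1, 73.8]
orientation: [0.179, 3.135, 0.0]
ft_force: [-0.1, -0.2, 0.4]
width: 35.3
```

View pics/w2.png

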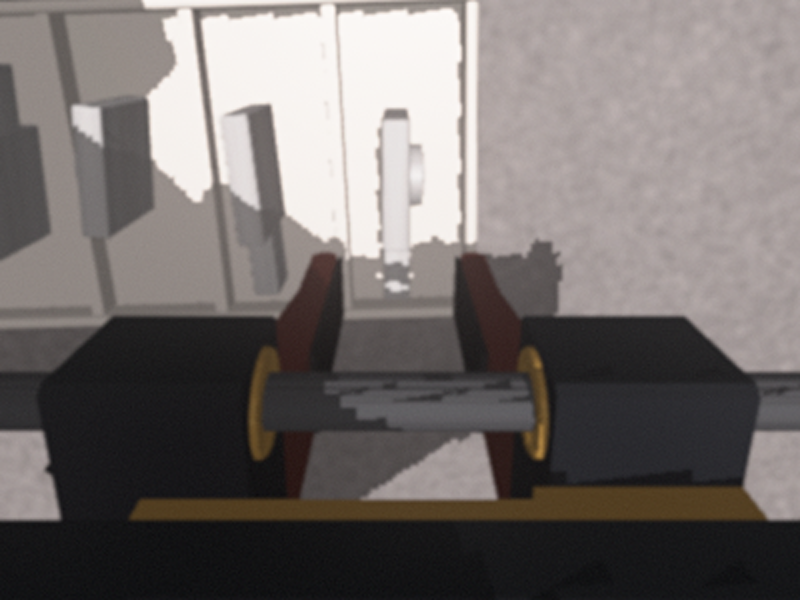

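The plate is centred and square between the fingers (x≈397 against finger inner edges 340 and 456). Descend, grip and lift.

```bash
python3 -m inch '[{"xyz":[0,0,3],"spin":0},{"xyz":[0,0,5.1],"spin":0},{"xyz":[0,0,5.1],"spin":0},{"xyz":[0,0,5.1],"spin":0}]'; python3 -m inch '[{"xyz":[0,0,0],"spin":0},{"xyz":[0,0,0],"spin":0},{"xyz":[0,0,0],"spin":0},{"xyz":[0,0,0],"spin":0},{"xyz":[0,0,0],"spin":0},{"xyz":[0,0,0],"spin":0}]' 1;  python3 -m inch '[{"xyz":[0,0,-4],"spin":0},{"xyz":[0,0,-8],"spin":0},{"xyz":[0,0,-8],"spin":0},{"xyz":[0,0,-8],"spin":0}]'
```

```text
t: 2.7
ee_pos: [528.9, 334.6, 23.8]
orientation: [0.181, 3.134, 0.001]
ft_force: [0.8, 0.2, -0.4]
width: 35.4
t: 3.3
ee_pos: [529.3, 334.9, 24.6]
orientation: [0.181, 3.133, 0.002]
ft_force: [-0.8, -2.0, 7.0]
width: 9.9
t: 3.7
ee_pos: [529.3, 335.0, 105.3]
orientation: [0.181, 3.131, 0.003]
ft_force: [-0.3, -0.2, -0.4]
width: 10.0
```

```bash
python3 -m inch '[{"xyz":[3.8,-34.2,0],"spin":8},{"xyz":[3.8,-34.2,0],"spin":16},{"xyz":[3.8,-34.2,0],"spin":25},{"xyz":[3.8,-34.2,0],"spin":33},{"xyz":[3.8,-34.2,0],"spin":42},{"xyz":[3.8,-34.2,0],"spin":50},{"xyz":[3.8,-34.2,0],"spin":58},{"xyz":[3.8,-34.2,0],"spin":67},{"xyz":[3.8,-34.2,0],"spin":75},{"xyz":[3.8,-34.2,0],"spin":84},{"xyz":[3.8,-34.2,0],"spin":92},{"xyz":[3.8,-34.2,0],"spin":100},{"xyz":[3.8,-34.2,0],"spin":109},{"xyz":[3.8,-34.2,0],"spin":117},{"xyz":[3.8,-34.2,0],"spin":125},{"xyz":[3.8,-34.2,0],"spin":134},{"xyz":[3.8,-34.2,0],"spin":142},{"xyz":[3.8,-34.2,0],"spin":150},{"xyz":[3.8,-34.2,0],"spin":159},{"xyz":[3.8,-34.2,0],"spin":167}]'; python3 -c "
from h import *
o=ctrl.get_obs();print(o['qpos'].round(2));R=Ro.from_rotvec(o['orientation']).as_matrix();print(np.degrees(np.arctan2(R[1,1],R[0,1])))"
```

```text
t: 5.7
ee_pos: [450.7, -0.3, 102.7]
orientation: [-3.135, -0.165, -0.003]
ft_force: [0.1, 0.2, -0.6]
width: 9.3
[-0.03  0.37  2.09  0.    0.68  1.43]
-83.96307117455459
```

```bash
python3 -m inch '[{"xyz":[0,0,4],"spin":6},{"xyz":[0,0,7.5],"spin":6},{"xyz":[0,0,7.9],"spin":6},{"xyz":[0,0,7.9],"spin":6},{"xyz":[0,0,7.9],"spin":6}]';  python3 -m inch '[{"xyz":[0,0,0],"spin":0},{"xyz":[0,0,0],"spin":0},{"xyz":[0,0,0],"spin":0},{"xyz":[0,0,0],"spin":0},{"xyz":[0,0,0],"spin":0},{"xyz":[0,0,0],"spin":0}]' 0; python3 -m inch '[{"xyz":[1,0,-0.8],"spin":0},{"xyz":[2.3,0,-1.3],"spin":0},{"xyz":[2.3,-1.5,-1.3],"spin":0},{"xyz":[2.3,-3,-1.3],"spin":0}]';python3 snap.py w3 120 520 100 400 2
```

```text
t: 6.2
ee_pos: [449.5, -0.1, 22.7]
orientation: [-3.14, -0.001, 0.002]
ft_force: [0.3, -0.3, 0.1]
width: 9.9
t: 6.8
ee_pos: [449.6, -0.0, 22.8]
orientation: [-3.14, -0.001, 0.002]
ft_force: [-0.6, 1.3, 0.1]
width: 54.5
t: 7.2
ee_pos: [474.1, 30.1, 36.3]
orientation: [-3.14, 0.0, -0.001]
ft_force: [0.7, 0.0, -0.5]
width: 85.8
```

View pics/w3.png

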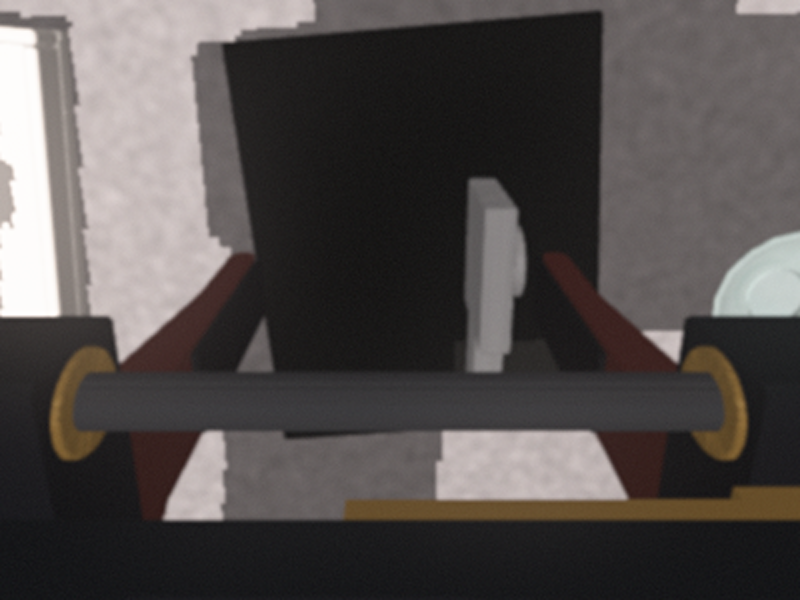

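The holder stands on the mat (crop 495,270), tongue towards me and collar on the right, with the right finger beside it. Push it over.

```bash
python3 -m inch '[{"xyz":[0,-0.5,0],"spin":0},{"xyz":[0,-1,0],"spin":0},{"xyz":[0,-1.4,0],"spin":0},{"xyz":[0,-1.8,0],"spin":0},{"xyz":[0,-2.2,0],"spin":0},{"xyz":[0,-2.6,0],"spin":0},{"xyz":[0,-2.6,0],"spin":0},{"xyz":[0,-2.6,-2],"spin":0},{"xyz":[-5,-2.6,-6],"spin":0},{"xyz":[-8,-2.6,-6],"spin":0},{"xyz":[-8,-2.6,-6],"spin":0},{"xyz":[-8,-2.6,-6],"spin":0}]';python3 snap.py w4 120 520 0 300 2
```

```text
t: 8.45
ee_pos: [393.8, 57.4, 96.7]
orientation: [-3.139, -0.001, -0.002]
ft_force: [0.2, 0.7, -0.3]
width: 87.8
```

View pics/w4.png

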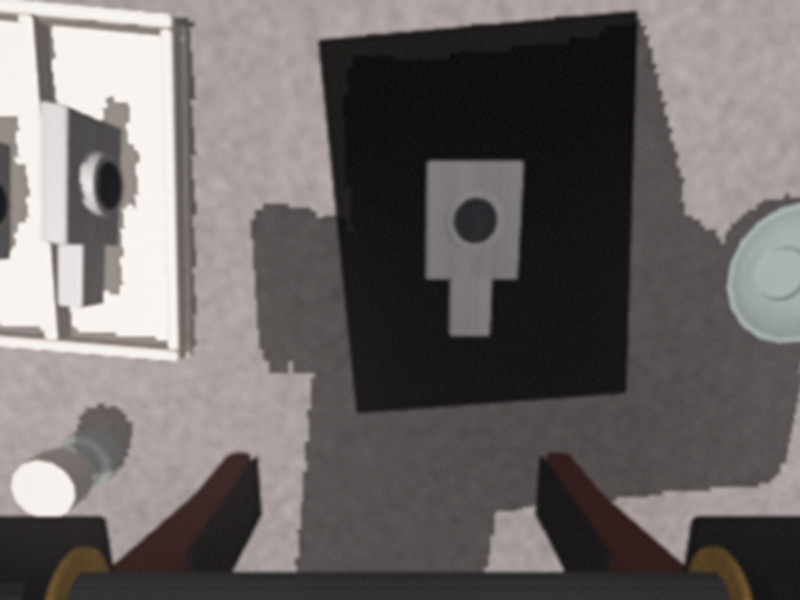

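It lies flat with the well up: plate (475,220), tongue (470,308).

```bash
cat > g.py <<'E'
# usage: snapname  plate-nose-mid(u v) plate/tongue edge mid (u v), tongue end mid (u v), x0 y0
import sys;from h import *
n=sys.argv[1];v=list(map(float,sys.argv[2:]))
a=np.load(f"pics/{n}.npy");o={"ee_pos":a[:3],"orientation":a[3:]};C=cam("wrist",o)
P=lambda u,w:px2w(C,v[6]+u/2,v[7]+w/2,13)
N,E,T=P(*v[:2]),P(*v[2:4]),P(*v[4:6]);d=T-N;e=d/np.linalg.norm(d)
print("lens",np.linalg.norm(E-N),np.linalg.norm(T-E),"dir",np.degrees(np.arctan2(e[1],e[0])))
g=(N-e*-(24+38)+T-e*(49-38))/2;g[2]=5
print("nose",N,"grasp",g,"shift now",tool(ctrl.get_obs(),g))
E
python3 g.py w4 475.5 160 470.5 280 470 336 120 0
```

```text
lens 48.40085332678826 24.508096512064306 dir -179.76624073078878
nose [501.3835392   26.05938836  13.        ] grasp [439.43412658  25.80664148   5.        ] shift now [44.44907863 31.94145765 91.5086996 ]
```

```bash
python3 -m inch '[{"xyz":[4.4,3.2,3],"spin":0},{"xyz":[4.4,3.2,5],"spin":0},{"xyz":[4.4,3.2,8],"spin":0},{"xyz":[4.4,3.2,9.1],"spin":0},{"xyz":[4.4,3.2,9.1],"spin":0},{"xyz":[4.4,3.2,9.1],"spin":0}]' 0.5; python3 -m inch '[{"xyz":[0,0,0],"spin":0},{"xyz":[0,0,0],"spin":0},{"xyz":[0,0,0],"spin":0},{"xyz":[0,0,0],"spin":0},{"xyz":[0,0,0],"spin":0},{"xyz":[0,0,0],"spin":0}]' 1;  python3 -m inch '[{"xyz":[0,0,-4],"spin":0},{"xyz":[0,0,-9],"spin":0},{"xyz":[0,0,-9],"spin":0},{"xyz":[0,0,-9],"spin":0}]'
```

```text
t: 9.1
ee_pos: [439.5, 25.7, 5.1]
orientation: [-3.139, -0.001, -0.002]
ft_force: [-0.4, 0.3, 1.2]
width: 45.2
t: 9.7
ee_pos: [439.6, 25.8, 5.3]
orientation: [-3.139, -0.001, -0.003]
ft_force: [0.5, 0.8, 4.2]
width: 17.6
t: 10.1
ee_pos: [440.3, 25.6, 96.3]
orientation: [-3.139, -0.001, -0.008]
ft_force: [0.5, -1.3, -0.2]
width: 17.6
```

```bash
python3 -m inch '[{"xyz":[-1,32.2,-7.4],"spin":0},{"xyz":[-1,32.2,-7.4],"spin":0},{"xyz":[-1,32.2,-7.4],"spin":0},{"xyz":[-1,32.2,-7.4],"spin":0},{"xyz":[-1,32.2,-7.4],"spin":0},{"xyz":[-1,32.2,-7.4],"spin":0},{"xyz":[-1,32.2,-7.4],"spin":0},{"xyz":[-1,32.2,-7.4],"spin":0},{"xyz":[-1,32.2,-7.4],"spin":0},{"xyz":[-1,32.2,-7.4],"spin":0}]';python3 snap.py w5 170 470 0 230 2.6
```

```text
t: 11.1
ee_pos: [429.2, -295.0, 167.8]
orientation: [-3.137, -0.002, -0.003]
ft_force: [-0.3, -0.1, -0.4]
width: 17.4Traceback (most recent call last):
  File "snap.py", line 2, in <module>
    n,x0,x1,y0,y1,f=sys.argv[1],*map(int,sys.argv[2:7])
                    ^^^^^^^^^^^^^^^^^^^^^^^^^^^^^^^^^^^
ValueError: invalid literal for int() with base 10: '2.6'
```

```bash
python3 snap.py w5 190 450 0 200 3
```

```text
(no output)
```

View pics/w5.png

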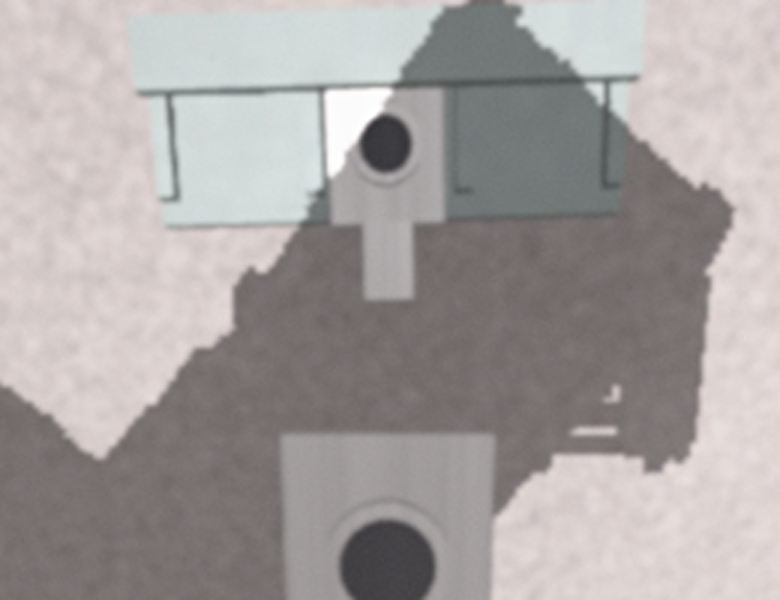

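Run:
```python
from h import *
a=np.load("pics/w5.npy");o={"ee_pos":a[:3],"orientation":a[3:]};C=cam("wrist",o)
P=lambda u,v,z:px2w(C,190+u/3,v/3,z)
for n,p,q,z in[("lip edge",(137,93),(638,78),27.5),("back edge",(128,17),(645,0),27.5),("floor front",(168,227),(616,213),6),("loaded front",(331,222),(445,222),16),("tongue end",(364,300),(415,300),16),("ribends L/R outer",(172,198),(613,186),14),("well",(361,143),(412,143),21)]:
    A,B=P(*p,z),P(*q,z);d=A-B;print(n,A.round(1)[:2],B.round(1)[:2],"mid",((A+B)/2).round(1)[:2],"len",np.linalg.norm(d).round(1),"normal deg",(np.degrees(np.arctan2(d[1],d[0]))-90).round(2))
```

```text
lip edge [ 589.1 -212.7] [ 593.3 -374.7] mid [ 591.2 -293.7] len 162.0 normal deg 1.48
back edge [ 610.6 -211.5] [ 615.1 -375.1] mid [ 612.8 -293.3] len 163.7 normal deg 1.57
floor front [ 552.4 -214.7] [ 557.  -375.9] mid [ 554.7 -295.3] len 161.3 normal deg 1.65
loaded front [ 552.4 -274.2] [ 552.4 -314. ] mid [ 552.4 -294.1] len 39.8 normal deg 0.01
tongue end [ 526.7 -285.6] [ 526.7 -303.8] mid [ 526.7 -294.7] len 18.2 normal deg 0.03
ribends L/R outer [ 560.5 -218.7] [ 564.3 -372.2] mid [ 562.4 -295.5] len 153.6 normal deg 1.42
well [ 576.1 -285.1] [ 576.  -302.2] mid [ 576.1 -293.6] len 17.1 normal deg -0.02
```

```bash
python3 -m inch '[{"xyz":[5,-5.1,2],"spin":-1.5},{"xyz":[9.3,-5.1,6],"spin":-1.5},{"xyz":[9.3,-5.1,11],"spin":-1.5},{"xyz":[9.3,-5.1,13],"spin":-1.5},{"xyz":[9.3,-5.1,13],"spin":-1.5},{"xyz":[9.3,-5.1,13],"spin":-1.5}]';python3 snap.py w6 190 450 0 200 3
```

```text
t: 11.75
ee_pos: [521.9, -241.9, 38.2]
orientation: [-3.135, -0.047, 0.0]
ft_force: [-0.5, -0.3, -0.4]
width: 17.4
```

View pics/w6.png

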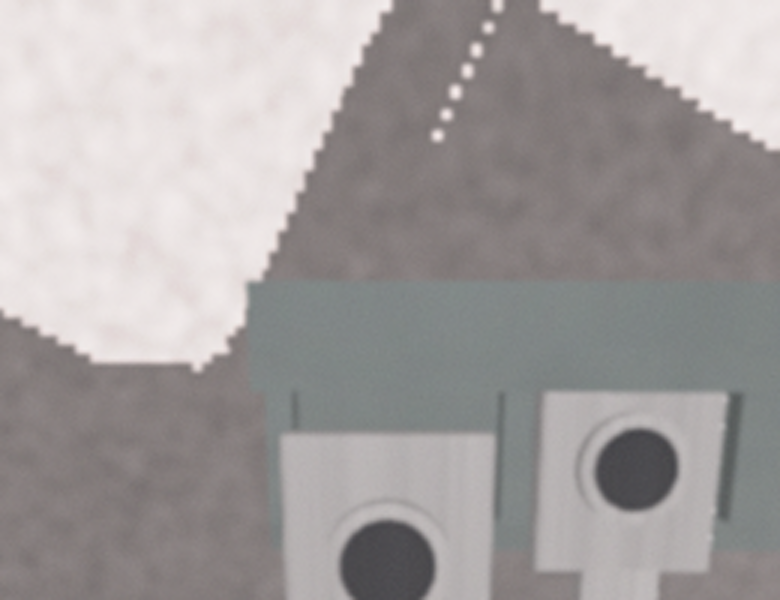

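Yaw matches. The lane's rib lines (295 and 501, mid 398) sit about 2.5 mm to the right of the holder's centre (388). Correct that, lower and push in.

```bash
python3 -m inch '[{"xyz":[0,0.24,0],"spin":0},{"xyz":[0,0.24,1.5],"spin":0},{"xyz":[0,0.24,2.85],"spin":0},{"xyz":[0,0.24,2.85],"spin":0},{"xyz":[0.4,0.24,2.85],"spin":0},{"xyz":[0.8,0.24,2.85],"spin":0},{"xyz":[1.1,0.24,2.85],"spin":0},{"xyz":[1.3,0.24,2.85],"spin":0},{"xyz":[1.3,0.24,2.85],"spin":0}]'
```

```text
t: 12.7
ee_pos: [536.5, -244.7, 11.4]
orientation: [-3.137, -0.046, -0.005]
ft_force: [-1.7, 0.2, -0.8]
width: 17.2
```

```bash
python3 -m inch '[{"xyz":[0,0,0.2],"spin":0},{"xyz":[0,0,0.25],"spin":0},{"xyz":[0.1,0,0.25],"spin":0},{"xyz":[0.2,0,0.25],"spin":0},{"xyz":[0.2,0,0.25],"spin":0}]'
```

```text
t: 13.2
ee_pos: [538.0, -244.5, 8.7]
orientation: [-3.137, -0.046, -0.004]
ft_force: [-2.2, -0.4, 0.2]
width: 17.6
```

```bash
python3 -m inch '[{"xyz":[0.1,0,0.05],"spin":0},{"xyz":[0.2,0,0.05],"spin":0},{"xyz":[0.3,0,0.05],"spin":0},{"xyz":[0.3,0,0.05],"spin":0}]'
```

```text
t: 13.6
ee_pos: [538.0, -244.4, 8.2]
orientation: [-3.136, -0.046, 0.005]
ft_force: [-10.9, -4.2, 9.4]
width: 17.4
```

Contact with the stop: about 11 N, and the TCP holds at x=538. Release, retract and go to the bay 1 holder.

```bash
python3 -m inch '[{"xyz":[0,0,0],"spin":0},{"xyz":[0,0,0],"spin":0},{"xyz":[0,0,0],"spin":0},{"xyz":[0,0,-4],"spin":0},{"xyz":[0,0,-9],"spin":0},{"xyz":[0,0,-10],"spin":0},{"xyz":[-5.7,-43.3,-10],"spin":9.5},{"xyz":[-5.7,-43.3,-10],"spin":9.5},{"xyz":[-5.7,-43.3,-10],"spin":9.5},{"xyz":[-5.7,-43.3,-10],"spin":9.5},{"xyz":[-5.7,-43.3,-10],"spin":9.5},{"xyz":[-5.7,-43.3,-10],"spin":9.5},{"xyz":[-5.7,-43.3,-10],"spin":9.5},{"xyz":[-5.7,-43.3,-10],"spin":9.5},{"xyz":[-5.7,-43.3,-10],"spin":9.5},{"xyz":[-5.7,-43.3,-8],"spin":9.5},{"xyz":[-5.7,-43.3,-7],"spin":9.5},{"xyz":[-5.7,-43.3,-7],"spin":9.5},{"xyz":[-5.7,-43.3,-7],"spin":9.5}]' 0.6;python3 snap.py w7 120 520 0 300 2
```

```text
t: 15.5
ee_pos: [468.5, 185.7, 80.7]
orientation: [-3.129, 0.215, 0.007]
ft_force: [0.2, 0.1, 0.1]
width: 35.1
```

View pics/w7.png

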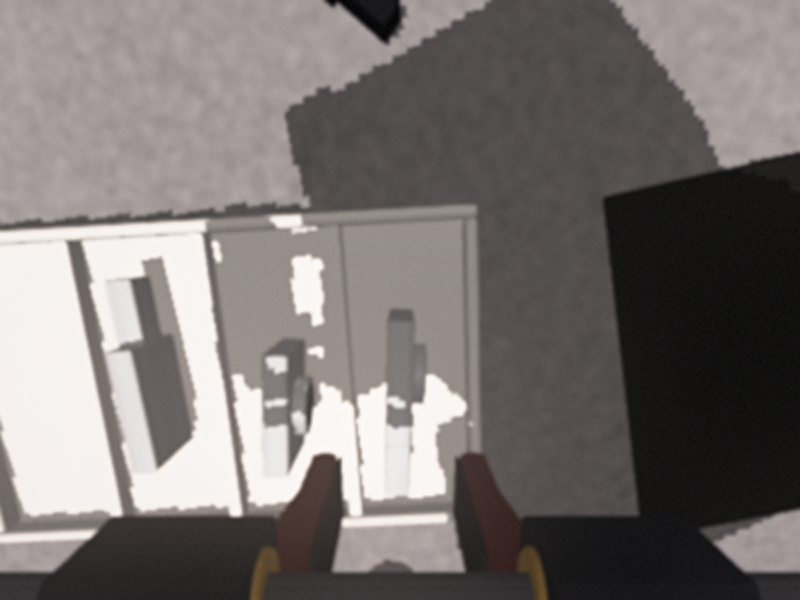

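The bay 1 holder is centred (x≈400) and square. I'll narrow the opening to clear the cover, then descend and grip.

```bash
python3 -m inch '[{"xyz":[0,0,1],"spin":0},{"xyz":[0,0,2],"spin":0},{"xyz":[0,0,5],"spin":0},{"xyz":[0,0,5.7],"spin":0},{"xyz":[0,0,5.7],"spin":0},{"xyz":[0,0,5.7],"spin":0}]' 0.7; python3 -m inch '[{"xyz":[0,0,0],"spin":0},{"xyz":[0,0,0],"spin":0},{"xyz":[0,0,0],"spin":0},{"xyz":[0,0,0],"spin":0},{"xyz":[0,0,0],"spin":0},{"xyz":[0,0,0],"spin":0}]' 1;  python3 -m inch '[{"xyz":[0,0,-4],"spin":0},{"xyz":[0,0,-8],"spin":0},{"xyz":[0,0,-8],"spin":0},{"xyz":[0,0,-8],"spin":0}]'
```

```text
t: 16.15
ee_pos: [468.8, 185.9, 24.2]
orientation: [-3.129, 0.216, 0.006]
ft_force: [-0.2, 0.6, -0.6]
width: 26.7
t: 16.75
ee_pos: [469.2, 186.2, 24.9]
orientation: [-3.128, 0.216, 0.005]
ft_force: [0.0, -0.8, 6.2]
width: 9.8
t: 17.15
ee_pos: [469.9, 185.8, 105.7]
orientation: [-3.127, 0.216, 0.001]
ft_force: [-1.3, 0.0, -1.2]
width: 10.2
```

```bash
python3 -m inch '[{"xyz":[0.6,18.7,0],"spin":-9.4},{"xyz":[0.6,18.7,0],"spin":-9.4},{"xyz":[0.6,18.7,0],"spin":-9.4},{"xyz":[0.6,18.7,0],"spin":-9.4},{"xyz":[0.6,18.7,0],"spin":-9.4},{"xyz":[0.6,18.7,4],"spin":-9.4},{"xyz":[0.6,18.7,7.8],"spin":-9.4},{"xyz":[0.6,18.7,8.2],"spin":-9.4},{"xyz":[0.6,18.7,8.2],"spin":-9.4},{"xyz":[0.6,18.7,8.2],"spin":-9.4}]';  python3 -m inch '[{"xyz":[0,0,0],"spin":0},{"xyz":[0,0,0],"spin":0},{"xyz":[0,0,0],"spin":0},{"xyz":[0,0,0],"spin":0},{"xyz":[0,0,0],"spin":0},{"xyz":[0,0,0],"spin":0},{"xyz":[0,0,0],"spin":0}]' 0; python3 -m inch '[{"xyz":[1,0,-0.8],"spin":0},{"xyz":[2.3,0,-1.3],"spin":0},{"xyz":[2.3,-1.5,-1.3],"spin":0},{"xyz":[2.3,-3,-1.3],"spin":0},{"xyz":[2.3,-3.5,-1.3],"spin":0},{"xyz":[2.3,-4,-1.3],"spin":0},{"xyz":[2.3,-4.4,-1.3],"spin":0},{"xyz":[2.3,-4.8,-1.3],"spin":0},{"xyz":[2.3,-5.2,-1.3],"spin":0},{"xyz":[2.3,-5.6,-1.3],"spin":0},{"xyz":[2.3,-5.6,-1.3],"spin":0},{"xyz":[2.3,-5.6,-3.3],"spin":0},{"xyz":[-3,-5.6,-7.3],"spin":0},{"xyz":[-5.7,-5.6,-7.3],"spin":0},{"xyz":[-5.7,-5.6,-7.3],"spin":0},{"xyz":[-5.7,-5.6,-7.3],"spin":0}]';python3 snap.py w8 120 520 0 300 2
```

```text
t: 18.15
ee_pos: [449.2, 0.9, 21.7]
orientation: [-3.134, -0.042, 0.004]
ft_force: [0.3, 0.3, -0.0]
width: 9.8
t: 18.85
ee_pos: [449.3, 0.9, 21.7]
orientation: [-3.134, -0.042, 0.004]
ft_force: [-0.4, 0.1, 0.3]
width: 62.6
t: 20.45
ee_pos: [391.1, 54.8, 95.7]
orientation: [-3.134, -0.042, 0.002]
ft_force: [0.4, -0.4, 0.7]
width: 87.7
```

View pics/w8.png

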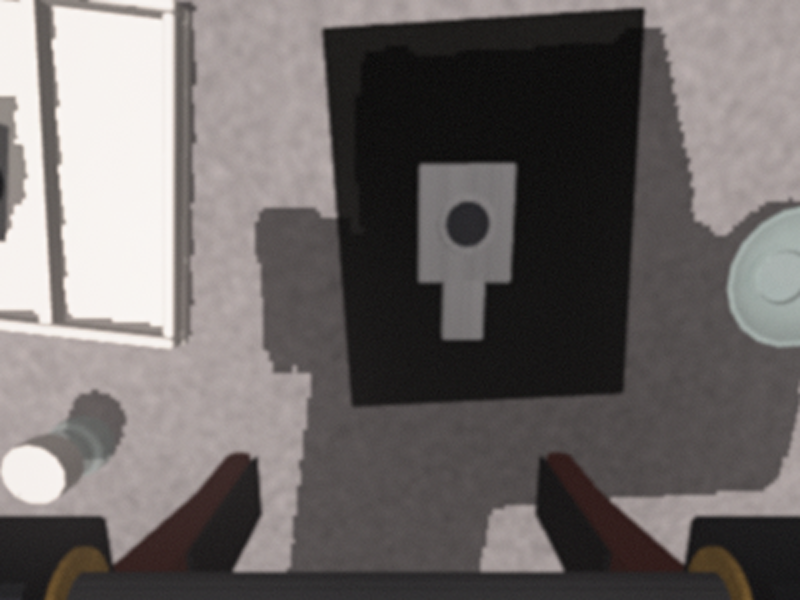

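The second holder is flat with the well up: plate (467,222), tongue (463,311).

```bash
python3 g.py w8 467.5 162.5 464.5 283 463.5 340 120 0
```

```text
lens 48.468472802552796 24.909406128320324 dir -177.93897469217353
nose [498.04296529  30.0153173   13.        ] grasp [435.8944874   27.77876754   5.        ] shift now [43.14792421 28.87914031 90.29522429]
```

```bash
python3 -m inch '[{"xyz":[4.3,2.9,3],"spin":0},{"xyz":[4.3,2.9,5],"spin":0},{"xyz":[4.3,2.9,8],"spin":0},{"xyz":[4.3,2.9,9],"spin":0},{"xyz":[4.3,2.9,9],"spin":0},{"xyz":[4.3,2.9,9],"spin":0}]' 0.5; python3 -m inch '[{"xyz":[0,0,0],"spin":0},{"xyz":[0,0,0],"spin":0},{"xyz":[0,0,0],"spin":0},{"xyz":[0,0,0],"spin":0},{"xyz":[0,0,0],"spin":0},{"xyz":[0,0,0],"spin":0}]' 1;  python3 -m inch '[{"xyz":[0,0,-4],"spin":0},{"xyz":[0,0,-9],"spin":0},{"xyz":[0,0,-9],"spin":0},{"xyz":[0,0,-9],"spin":0}]'
```

```text
t: 21.1
ee_pos: [436.3, 27.7, 5.0]
orientation: [-3.134, -0.042, 0.002]
ft_force: [-0.4, 0.4, 0.0]
width: 45.1
t: 21.7
ee_pos: [436.5, 27.7, 5.2]
orientation: [-3.134, -0.042, 0.001]
ft_force: [0.2, 0.6, 4.3]
width: 17.9
t: 22.1
ee_pos: [437.2, 27.1, 96.2]
orientation: [-3.134, -0.042, -0.004]
ft_force: [-1.5, -0.1, -1.6]
width: 17.7
```

```bash
python3 -m inch '[{"xyz":[0,37.8,-1],"spin":0},{"xyz":[0,37.8,-1],"spin":0},{"xyz":[0,37.8,-1],"spin":0},{"xyz":[0,37.8,-1],"spin":0},{"xyz":[0,37.8,-1],"spin":0},{"xyz":[0,37.8,-1],"spin":0},{"xyz":[7.8,37.8,-1],"spin":0},{"xyz":[7.8,37.8,-1],"spin":0},{"xyz":[7.8,37.8,-1],"spin":0},{"xyz":[7.8,37.8,2],"spin":0},{"xyz":[7.8,37.8,5.8],"spin":0},{"xyz":[7.8,37.8,5.8],"spin":0},{"xyz":[7.8,37.8,5.8],"spin":0}]';python3 snap.py w9 190 450 0 200 3
python3 - <<'E'
import cv2,numpy as np
for f in("w6","w9"):
    im=cv2.imread(f"pics/{f}_full.png").astype(float).mean(2)
    print(f,"row mean 132:142"); print(dict(zip(range(250,400,2),im[132:142,250:400:1].mean(0)[::2].round().astype(int))))
E
```

```text
t: 23.4
ee_pos: [524.0, -347.0, 33.9]
orientation: [-3.131, -0.042, 0.002]
ft_force: [-0.6, -0.7, -0.4]
width: 17.4
w6 row mean 132:142
{250: np.int64(128), 252: np.int64(126), 254: np.int64(127), 256: np.int64(127), 258: np.int64(126), 260: np.int64(123), 262: np.int64(121), 264: np.int64(122), 266: np.int64(126), 268: np.int64(126), 270: np.int64(125), 272: np.int64(126), 274: np.int64(128), 276: np.int64(127), 278: np.int64(130), 280: np.int64(133), 282: np.int64(134), 284: np.int64(134), 286: np.int64(130), 288: np.int64(112), 290: np.int64(128), 292: np.int64(131), 294: np.int64(131), 296: np.int64(131), 298: np.int64(130), 300: np.int64(131), 302: np.int64(131), 304: np.int64(130), 306: np.int64(132), 308: np.int64(132), 310: np.int64(132), 312: np.int64(132), 314: np.int64(131), 316: np.int64(131), 318: np.int64(130), 320: np.int64(131), 322: np.int64(130), 324: np.int64(130), 326: np.int64(129), 328: np.int64(129), 330: np.int64(130), 332: np.int64(130), 334: np.int64(130), 336: np.int64(130), 338: np.int64(131), 340: np.int64(131), 342: np.int64(131), 344: np.int64(132), 346
[... 1357 characters left out ...]
 330: np.int64(126), 332: np.int64(127), 334: np.int64(128), 336: np.int64(128), 338: np.int64(129), 340: np.int64(129), 342: np.int64(129), 344: np.int64(129), 346: np.int64(129), 348: np.int64(129), 350: np.int64(129), 352: np.int64(129), 354: np.int64(121), 356: np.int64(107), 358: np.int64(126), 360: np.int64(127), 362: np.int64(127), 364: np.int64(126), 366: np.int64(122), 368: np.int64(119), 370: np.int64(120), 372: np.int64(119), 374: np.int64(120), 376: np.int64(121), 378: np.int64(124), 380: np.int64(125), 382: np.int64(124), 384: np.int64(124), 386: np.int64(124), 388: np.int64(123), 390: np.int64(122), 392: np.int64(120), 394: np.int64(121), 396: np.int64(122), 398: np.int64(123)}
```

Rib lines at u≈285.5 and 355.5 (mid 320.5) put the lane about 1 mm to the right of the hand.

```bash
python3 -m inch '[{"xyz":[0,0.12,0],"spin":0},{"xyz":[0,0.12,1.5],"spin":0},{"xyz":[0,0.12,2.4],"spin":0},{"xyz":[0,0.12,2.4],"spin":0},{"xyz":[0.4,0.12,2.4],"spin":0},{"xyz":[0.8,0.12,2.4],"spin":0},{"xyz":[1.1,0.12,2.4],"spin":0},{"xyz":[1.3,0.12,2.4],"spin":0},{"xyz":[1.3,0.12,2.4],"spin":0}]'
```

```text
t: 24.35
ee_pos: [538.8, -348.5, 11.8]
orientation: [-3.134, -0.043, -0.003]
ft_force: [0.3, 0.1, -1.2]
width: 17.4
```

```bash
python3 -m inch '[{"xyz":[0,0,0.2],"spin":0},{"xyz":[0,0,0.3],"spin":0},{"xyz":[0.1,0,0.3],"spin":0},{"xyz":[0.2,0,0.33],"spin":0},{"xyz":[0.2,0,0.33],"spin":0}]';python3 -m inch '[{"xyz":[0.1,0,0],"spin":0},{"xyz":[0.2,0,0],"spin":0},{"xyz":[0.2,0,0],"spin":0}]'
```

```text
t: 24.85
ee_pos: [540.9, -348.5, 8.4]
orientation: [-3.134, -0.043, -0.003]
ft_force: [0.8, 0.3, -0.0]
width: 17.8
t: 25.15
ee_pos: [541.2, -348.3, 8.2]
orientation: [-3.133, -0.043, 0.002]
ft_force: [-6.1, -1.3, 2.7]
width: 17.6
```

```bash
python3 -m inch '[{"xyz":[0.1,0,0],"spin":0},{"xyz":[0.15,0,0],"spin":0},{"xyz":[0.15,0,0],"spin":0}]';python3 -m inch '[{"xyz":[0,0,0],"spin":0},{"xyz":[0,0,0],"spin":0},{"xyz":[0,0,0],"spin":0},{"xyz":[0,0,-4],"spin":0},{"xyz":[0,0,-9],"spin":0},{"xyz":[-5,0,-10],"spin":0},{"xyz":[-10,-5,-10],"spin":0},{"xyz":[-10,-5,-10],"spin":0},{"xyz":[-10,-5,-10],"spin":0},{"xyz":[-10,-5,-10],"spin":0}]' 0.6;python3 snap.py w10 160 480 0 200 2
python3 - <<'E'
from h import *
a=cv2.imread("pics/w10.png");s=ctrl.get_image("scene")[:,:,::-1];b=cv2.resize(s[150:310,190:450],None,fx=1.2,fy=1.2)
c=np.zeros((600,660,3),np.uint8);c[:400,:640]=a;c[405:405+192,:312]=b
d=cv2.resize(ctrl.get_image("side")[:,:,::-1][140:330,230:420],None,fx=1,fy=1);c[405:595,330:520]=d;cv2.imwrite("pics/fin.png",c)
E
```

```text
t: 25.45
ee_pos: [541.2, -348.2, 8.2]
orientation: [-3.132, -0.043, 0.007]
ft_force: [-7.2, -1.5, 3.8]
width: 17.5
t: 26.45
ee_pos: [441.4, -302.6, 109.7]
orientation: [-3.133, -0.044, 0.004]
ft_force: [1.5, -0.2, 0.0]
width: 35.1
```

View pics/fin.png

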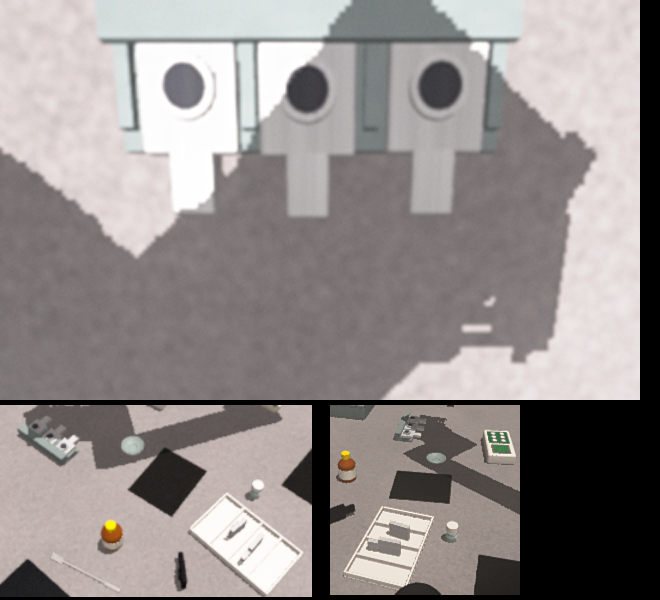

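All three tongues end level (rows 212, 216 and 213), and all noses are under the lip with wells up. The blank and cover still stand in the rack, and nothing else has moved. Hand in.

```bash
python3 -c "
from workcell import ctrl
print(ctrl.close_job())"
```

```text
the job is handed in; nothing more can be done
None
```

Both complete holders (from the two end bays of the rack) are in the outer lanes of the tray, well up, with the nose under the lip and the tongue out of the front. I stood each one on the small mat, tipped it onto its back, then gripped its tongue and slid it in.

- **Fully home:** each holder was pushed until it stopped moving, at about 11 N in the left lane and 7 N in the right. In the last picture their tongue ends sit within about 2 mm of the holder already in the middle lane, slightly deeper if anything.
- **Left alone:** the last pictures show the blank and the cover still standing in the rack. The middle holder, bottle, vial, dish, meter, spatula and black look-alike appear where they started.
- **Time and forces:** the job was handed in at about 27 s of the 72 s limit with the gripper clear. The highest wrist force I read was about 15 N.

No check failed. Small lateral errors of 1–2.5 mm were corrected before each holder went into its lane. For the right lane I read the lane position from image values rather than viewing a picture.

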